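# Change over the flow test: clear the stand, set the click-stop throttle, place the pot

### The job

First lift every lidded sample can off the drip stand by its handle and set it upright in the flat aluminium tray, keeping it upright all the way. Then turn the knob of the throttle valve clockwise until it is fully closed against its stop, and open it again exactly five clicks. Finally stand the open measuring pot upright on the ring mark in the middle of the drip stand, and leave the other things on the bench where they lie.

Things in the scene. Friction and masses are not known exactly. Their poses are not given: they have to be found in the camera images.
- stand: fixed drip stand: steel top plate 160 mm (x) by 350 mm (y), its top 60 mm above the bench, with a white rim that rises 7 mm above the plate all round; a black ring mark 104 mm across in the middle of the plate. Origin: on the bench under the middle of the plate, z up. A thin steel outlet pipe stands outside the +x long side at the middle, 153 mm high above the bench, its tip 80 mm from the middle of the ring. The stand and the tray may change sides from start to start
- stand_mark (a point): centre of the ring mark, on the top face of the drip stand's plate, where the pot must finally stand; axes as the stand's
- tray: fixed flat aluminium tray 180 mm (x) by 330 mm (y), rim 16 mm high, walls 5 mm, inner floor 5 mm above the bench. Origin: centre of its underside, on the bench. Three cans fit well side by side along its y axis, 100 mm apart
- can_a: lidded aluminium sample can, upright cylinder 68 mm across (dark lid 71 mm) and 76 mm high, 0.2 to 0.45 kg, with a fixed arch handle over the lid: a level round bar 10 mm thick, 58 mm between its uprights, along the can's x axis, its centre line 107 mm above the can's underside (31 mm of free height over the lid). Origin: centre of the underside, z up. Starts upright on the drip stand; two or three of the three cans are present, the others are absent
- can_b: lidded aluminium sample can, upright cylinder 68 mm across (dark lid 71 mm) and 76 mm high, 0.2 to 0.45 kg, with a fixed arch handle over the lid: a level round bar 10 mm thick, 58 mm between its uprights, along the can's x axis, its centre line 107 mm above the can's underside (31 mm of free height over the lid). Origin: centre of the underside, z up. Starts upright on the drip stand; two or three of the three cans are present, the others are absent
- can_c: lidded aluminium sample can, upright cylinder 68 mm across (dark lid 71 mm) and 76 mm high, 0.2 to 0.45 kg, with a fixed arch handle over the lid: a level round bar 10 mm thick, 58 mm between its uprights, along the can's x axis, its centre line 107 mm above the can's underside (31 mm of free height over the lid). Origin: centre of the underside, z up. Starts upright on the drip stand; two or three of the three cans are present, the others are absent
- can_a_grip (a point): middle of the handle bar of can_a (107 mm above its underside); x along the bar
- can_b_grip (a point): middle of the handle bar of can_b (107 mm above its underside); x along the bar
- can_c_grip (a point): middle of the handle bar of can_c (107 mm above its underside); x along the bar
- pot: open steel measuring pot, 92 mm across and 58 mm high, wider and lower than the cans and without a lid, 0.2 to 0.33 kg, with an arch handle across its mouth: a level round bar 10 mm thick along the pot's x axis, 89 mm between its uprights, centre line 100 mm above the underside (42 mm above the rim). Origin: centre of the underside. Starts upright on the bench, nearer the robot than stand and tray, on either side
- pot_grip (a point): middle of the pot's handle bar, 100 mm above its underside; x along the bar
- knob (a joint): angle of the throttle knob in rad about the upward vertical: 0 = fully closed against the stop, growing counter-clockwise seen from above (opening), up to 4.71 (nine clicks, the other stop). It has a click stop every 30 degrees (0.524 rad), the first at 0: a sprung ball that resists with about 0.05 N m between stops, and the knob springs into the nearest click when let go. It starts four to eight clicks open
- knob_grip (a point): point on the vertical axis of the knob at the height to grip, 92 mm above the bench. The grip is an upright black bar 44 mm long, 12 mm wide, from 66 to 102 mm above the bench, on a round skirt 49 mm across; the bar lies along this point's x axis, and the white line on the half towards the point's -x is the pointer. It points at the longest tick of the white dial when closed; short ticks mark every click
- valve: fixed throttle valve: aluminium block 75 mm square, 46 mm high, with a white dial plate and the black knob on top. Origin: on the bench under the knob's axis
- spare_coil: bystander: dark steel block 46 mm square with a black cap, 62 mm high, loose; starts on the side opposite the pot
- wrench: bystander: steel wrench 170 mm long lying near the robot
- rod_eye: bystander: steel rod eye about 90 mm long lying behind
- gauge: bystander: black pressure gauge 64 mm across lying behind
- tee: bystander: small brass tee fitting 50 mm long, 18 mm high, beside the valve
- plug: bystander: steel plug 28 mm across, 22 mm high, beside the valve
- screwdriver: bystander: screwdriver 200 mm long lying near the robot
Things that resemble listed ones, but are neither listed nor needed, are in the scene too. What is shaped like the can_a but green is not meant.

How it is judged:
By the outcome, as a careful person would: the job done as asked, in the order asked, and still so for the second after the job is handed in, with the robot touching nothing.
Of can_a, can_b, can_c only 2 to 3 are there at a start; the rules pass over those that are not, and their reading is None.
At some moment in a run one of can_a, can_b, can_c, pot may be knocked a few centimetres aside while the robot is not near it.
It also fails if it takes over 208 s, if anything falls off the work surface, if the arm or the gripper's body presses on something with over 40 N, if the wrist force passes 120 N, or if a joint passes its speed limit or range.

### The arm

A 7-joint arm with a two-finger parallel gripper is mounted at the origin on the work surface. World frame = base frame: x ahead of the robot, y to its left, z up, the work surface at z = 0. Lengths are in mm, angles in rad, forces in N, time in s.
With the tool pointing down it reaches from about 400 to 875 mm from the base axis. Payload 4.4 kg.
Tool frame: the origin (TCP) lies between the finger pads; the fingertips stand ctrl.tip_reach ahead of it and the grasp point (between the pads) lies 8 mm behind it (ctrl.tip_reach is the distance from the TCP to the fingertips, in mm); z points along the fingers, y is the direction in which the jaws open and shut (so a half turn about z gives the same grasp; the last joint's range is limited). The gripper opens to 85 mm and grips with 20 to 120 N. Pads are 22 mm wide; open, the fingers measure 114 mm over their backs; the gripper's body (76 mm by 85 mm) begins 54 mm behind the grasp point. The pads swing forward as they close: fully open they stand 13 mm farther back than shut.
Start: joints at [1.194, 0.628, 0.038, 1.517, -0.027, 0.996, -0.02], TCP at [198.811, -618.863, 242.313] pointing down, gripper open.
Joint ranges: [-3.06, 3.06], [-0.37, 2.12], [-1.25, 1.32], [0.18, 2.47], [-1.1, 4.24], [0.23, 1.98], [-2.94, 2.94]. Speed limits (rad/s): [2.57, 2.57, 3.14, 3.14, 3.14, 3.14, 3.14].

### API

Orientations are given as [roll, pitch, yaw] about the fixed x, y, z axes, in that order (R = Rz(yaw) Ry(pitch) Rx(roll)).
In Python, from cell import status, viewer, order, ctrl gives the robot as it stands.
- The arm moves only by the tool play_rows, never from a script. Its argument "series" is a list of rows, each a list of 5 numbers: the shift along the tool's x, y, z in cm, then the turn about the tool's z in degrees, then the closure, from 0 (fully open) to 1 (shut). In form: [[x, y, z, yaw, gripper], ...]. A call has 1 to 8 rows; each row is the pose to reach, as a shift and turn from the pose commanded when the call began, along the tool's axes at that moment; what a row does not reach only later rows make up. A row lasts 1/10 s, in which the tool goes at most 50 mm and 8.59 degrees, less where a joint would pass 70% of its speed; a pose out of reach is approached as far as the arm can. A call with a gripper value outside its range is refused whole. The fingers move at their own pace and stop on an object; the grip force is fixed at half the most. Time passes only in rows, so rows that repeat a pose let the fingers close. It gives the time, the measured TCP pose, the force and the opening at its end, in the units of the state.
- status.read_state(): the state, without advancing time (a new reading comes with each control period).
- viewer.get_image(name): name is "side" or "top"; returns a dict with "img" (400x640x3 uint8, red, green, blue), "vfov" (degrees; the focal length in pixels is half the picture's height over the tangent of half this angle, whatever the lens; pixels are square), "cx", "cy" (the principal point, pixels), "rvec" (rotation vector, rad) and "tvec" (3), from world to camera coordinates, as OpenCV has them. Camera axes: x right, y down, z forward; pixel columns grow to the right and rows downward; lengths in mm; the calibration is good to about 2 mm. A picture is of the moment at which its call begins. There is no depth.
- order.finish_job(): hands the job in, once; it reports no verdict.
The state is a dict: "clock": time; "qpos": joint angles; "qd": joint speeds; "tau": joint torques, N m; "eef_pos": TCP position; "tool_rot": TCP orientation; "force": force on the tool from outside, world axes, zero at the start; "torque": the same for the moment, N m; "width": finger opening in mm.
Only numpy, scipy, OpenCV 4.12 (cv2) and the standard library are available. Lean on these libraries where they do the work, as an engineer would, in place of code of your own. Each camera call takes 0.05 s, during which the arm holds its last target. There are 200 camera calls.

## Working session

There is one attempt and no reset: what is moved stays moved. The work goes in short steps, Python scripts to look and compute and a tool call to move; the robot and the scene stay as the last step left them, time stands still between calls to the robot, and variables do not carry over. Pictures are saved under pics/ and viewed, about 12 in all and at most 16, crops included, and the job is handed in when it is done.

Besides the shell and the picture viewer there is one more tool, called after "Emit:" as a command line: name --pt "numbers of a row" for each row, then --argument value for the rest. play_rows: Moves the arm, as the interface text tells. Its arguments: {"type":"object","properties":{"series":{"type":"array","items":{"type":"array","items":{"type":"number"}}}},"required":["series"]}

```bash
ls; mkdir -p pics
cat > h.py <<'E'
import numpy as np, cv2
from cell import status, viewer, order, ctrl
def look(n,fn=None):
    d=viewer.get_image(n)
    if fn: cv2.imwrite('pics/'+fn,d['img'][:,:,::-1])
    im=d['img']; f=im.shape[0]/2/np.tan(np.radians(d['vfov'])/2)
    d['K']=np.array([[f,0,d['cx']],[0,f,d['cy']],[0,0,1]]); d['R']=cv2.Rodrigues(np.array(d['rvec'],float))[0]
    d['t']=np.array(d['tvec'],float).ravel(); return d
def back(d,uv,z):
    r=d['R'].T@np.linalg.inv(d['K'])@np.array([uv[0],uv[1],1.]); c=-d['R'].T@d['t']
    return c+r*(z-c[2])/r[2]
def proj(d,P):
    p=d['K']@(d['R']@np.array(P,float)+d['t']); return p[:2]/p[2]
def st():
    s=status.read_state(); print({k:np.round(s[k],3).tolist() for k in ('clock','qpos','eef_pos','tool_rot','force','width')}); return s
def tool(s,target,yaw=None):
    from scipy.spatial.transform import Rotation as Ro
    R=Ro.from_euler('xyz',s['tool_rot']).as_matrix(); return R.T@(np.array(target)-np.array(s['eef_pos']))/10
E
python3 - <<'E'
from h import *
s=st(); print(ctrl.tip_reach)
for n in('side','top'):
    d=look(n,n+'0.png'); print(n,d['vfov'],d['cx'],d['cy'],-d['R'].T@d['t'], d['img'].shape)
E
```

```text
pics
{'clock': 0.0, 'qpos': [1.194, 0.629, 0.038, 1.518, -0.027, 0.996, -0.02], 'eef_pos': [198.599, -618.282, 241.385], 'tool_rot': [-3.14, 0.0, 0.311], 'force': [0.259, -0.677, 0.514], 'width': 85.192}
11.0
side 43.45629748681057 326.7381202099829 204.51926488378726 [-125.7678701  1013.25361004 1029.37826694] (400, 640, 3)
top 45.315155141957405 323.5917443849055 198.72692384601316 [ 330.33349337   79.70453074 1692.79313838] (400, 640, 3)
```

View pics/side0.png

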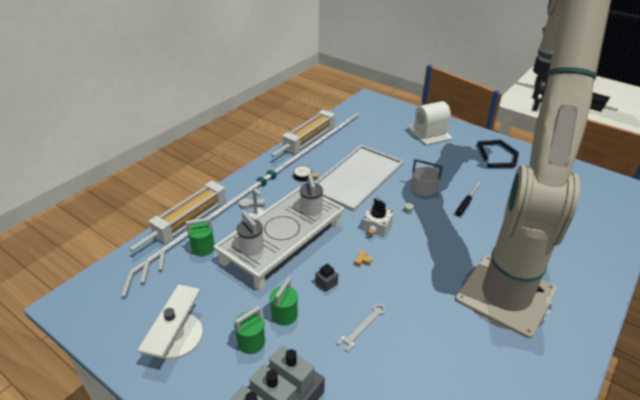

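View pics/top0.png

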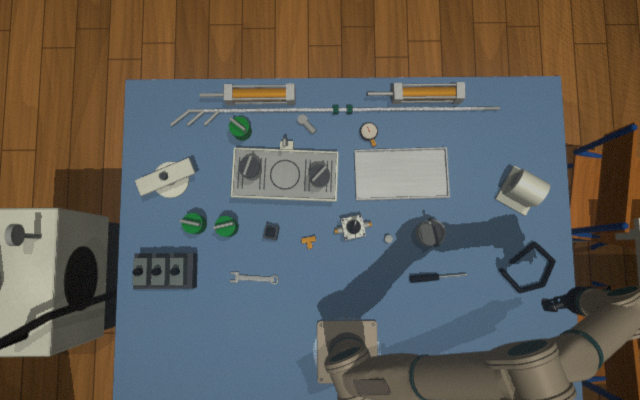

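Two cans are on the stand, at top (250,167) and (319,174). The green look-alikes are at (240,127), (192,223) and (226,226). The pot is at (429,233), the valve at (353,227), the stand at (285,174) and the tray at (402,174). I choose the two grey lidded cans on the stand and check them in a close crop.

Run:
```python
from h import *
t=look('top'); s=look('side')
a=cv2.resize(t['img'][135:255,225:345],(480,480),interpolation=cv2.INTER_CUBIC)
b=cv2.resize(t['img'][200:260,325:455],(780,360),interpolation=cv2.INTER_CUBIC)
c=cv2.resize(s['img'][165:265,215:335],(480,400),interpolation=cv2.INTER_CUBIC)
e=cv2.resize(s['img'][150:240,355:455],(440,396),interpolation=cv2.INTER_CUBIC)
cv2.imwrite('pics/a.png',a[:,:,::-1])
cv2.imwrite('pics/ab.png',np.vstack([cv2.resize(t['img'][135:205,225:345],(800,467),interpolation=cv2.INTER_CUBIC)])[:,:,::-1])
cv2.imwrite('pics/b.png',b[:,:,::-1])
z=np.zeros((400,780,3),np.uint8); z[:400,:390]=cv2.resize(s['img'][165:265,215:335],(390,400)[:2]) if 0 else 0
x1=cv2.resize(s['img'][165:265,225:325],(400,400),interpolation=cv2.INTER_CUBIC);x2=cv2.resize(s['img'][150:250,355:455],(400,400),interpolation=cv2.INTER_CUBIC)
cv2.imwrite('pics/c.png',np.hstack([x1,x2])[:,:,::-1])
print('stand',[back(t,p,67).round(0) for p in((232,150),(338,149),(337,200),(232,200))])
print('tray',[back(t,p,16).round(0) for p in((357,149),(448,148),(449,198),(354,200))])
print('valve',back(t,(353,227),92),back(s,(378,208),100))
```

```text
stand [array([693., 392.,  67.]), array([693.,  25.,  67.]), array([515.,  31.,  67.]), array([519., 390.,  67.])]
tray [array([704., -44.,  16.]), array([ 704., -369.,   16.]), array([ 525., -365.,   16.]), array([521., -30.,  16.])]
valve [421.31180306 -20.49022735  92.        ] [406.65670489   6.30718478 100.        ]
```

View pics/ab.png

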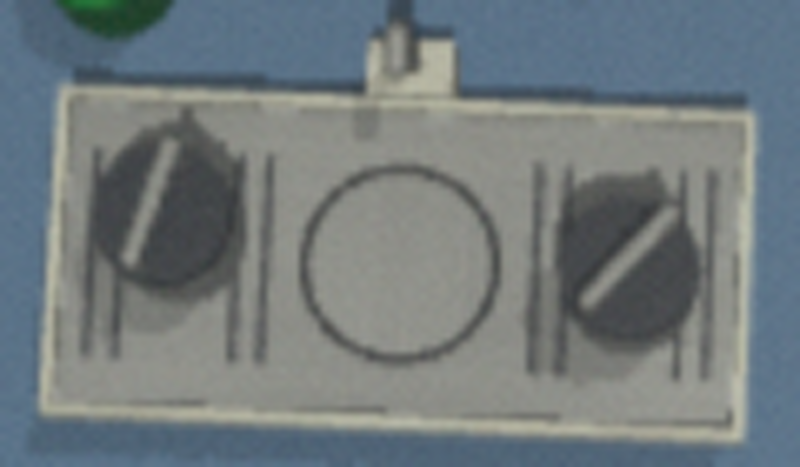

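View pics/b.png

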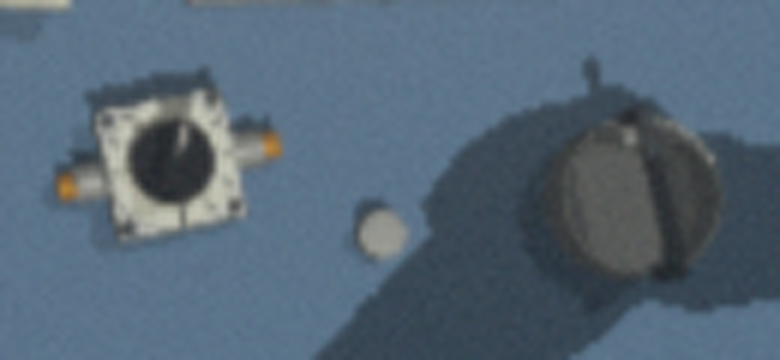

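View pics/c.png

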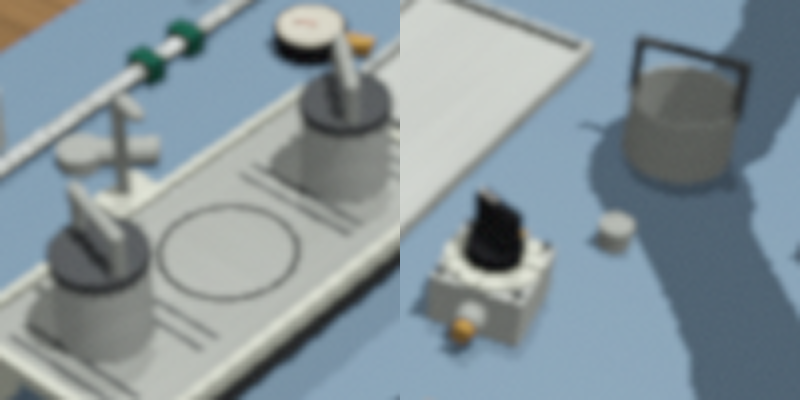

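The crop shows two grey cans with dark lids. Their handle bars run (172,140)-(130,262) and (672,210)-(586,305), and the ring centre is at (400,264). The valve's pointer points up and slightly right, and the long tick is at the bottom (183,215), so it is about 5 clicks open. The pot bar runs roughly from (632,125) to (672,270).

```bash
cat >> h.py <<'E'
def cr(d,U,sc,o,z): return back(d,((U[0]+.5)/sc-.5+o[0],(U[1]+.5)/sc-.5+o[1]),z)
def ang(p,q): return np.degrees(np.arctan2(*(q-p)[1::-1]))
E
python3 - <<'E'
from h import *
t=look('top'); s=look('side')
for n,p,q,z in (('L',(172,140),(130,262),172),('R',(672,210),(586,305),172)):
    P,Q=cr(t,p,800/120,(225,135),z),cr(t,q,800/120,(225,135),z); print('can',n,(P+Q)/2,np.linalg.norm(P-Q),ang(P,Q))
for n,p,q in (('L',(75,190),(115,240)),('R',(340,35),(350,90))):
    P,Q=cr(s,p,4,(225,165),170),cr(s,q,4,(225,165),170); print('side can',n,(P+Q)/2,np.linalg.norm(P-Q),ang(P,Q))
print('ring',cr(t,(400,264),800/120,(225,135),60),cr(s,(229,252),4,(225,165),60))
P,Q=cr(t,(632,125),6,(325,200),105),cr(t,(672,272),6,(325,200),105);print('pot',(P+Q)/2,np.linalg.norm(P-Q),ang(P,Q))
P,Q=cr(s,(640,40)-np.array([400,0]),4,(355,150),102),cr(s,(348,67),4,(355,150),102);print('pot s',(P+Q)/2,np.linalg.norm(P-Q),ang(P,Q))
print('knob top skirt',cr(t,(172,162),6,(325,200),66),'pointer',cr(t,(183,135),6,(325,200),102),'tick',cr(t,(183,215),6,(325,200),48))
print('valve corners',[cr(t,p,6,(325,200),48).round(0) for p in((100,112),(215,90),(243,212),(122,240))])
print('knob s',cr(s,(500-400,220),4,(355,150),102))
E
```

```text
can L [620.52198042 322.07071546 172.        ] 62.86541819463739 161.70745278609988
can R [590.76693317  91.25983489 172.        ] 62.22754905774557 137.73802926894518
side can L [613.49288919 325.18460307 170.        ] 58.71388399670567 159.30637887834607
side can R [586.80887739  92.84480895 170.        ] 66.91320512140338 133.85383060555125
ring [607.55315631 210.73400107  60.        ] [603.22233289 208.57806121  60.        ]
pot [ 399.5478205 -284.9499676  105.       ] 83.38325748446582 -166.6985519879688
pot s [ 397.55929272 -289.45220238  102.        ] 90.66255802182016 -167.58679362254838
knob top skirt [424.19637268 -22.98937017  66.        ] pointer [437.02128105 -27.05384283 102.        ] tick [394.91954369 -29.91514135  48.        ]
valve corners [array([454.,  17.,  48.]), array([466., -49.,  48.]), array([396., -64.,  48.]), array([381.,   5.,  48.])]
knob s [409.92973031  -7.70557678 102.        ]
```

```bash
cat >> h.py <<'E'
def go(target,yaw=None):
    s=st(); y0=np.degrees(s['tool_rot'][2]); d=tool(s,target)
    print('shift cm',d.round(2),'turn deg',None if yaw is None else round(-((yaw-y0+180)%360-180),1),'rows',np.linalg.norm(d)/5)
E
python3 -c "
from h import *
go((589,92,230),136)"
```

```text
{'clock': 0.3, 'qpos': [1.194, 0.629, 0.038, 1.518, -0.027, 0.996, -0.02], 'eef_pos': [198.773, -618.665, 241.994], 'tool_rot': [-3.141, -0.0, 0.311], 'force': [-0.126, 0.026, 1.22], 'width': 85.406}
shift cm [ 58.89 -55.73   1.24] turn deg -118.2 rows 16.21685575456077
```

Emit:
play_rows --pt "58.9 -55.7 1.2 -118 0" --pt "58.9 -55.7 1.2 -118 0" --pt "58.9 -55.7 1.2 -118 0" --pt "58.9 -55.7 1.2 -118 0" --pt "58.9 -55.7 1.2 -118 0" --pt "58.9 -55.7 1.2 -118 0" --pt "58.9 -55.7 1.2 -118 0" --pt "58.9 -55.7 1.2 -118 0"

```text
clock: 1.1
eef_pos: [392.2, -266.7, 236.7]
tool_rot: [3.141, 0.001, 1.517]
force: [1.3, -0.3, 0.3]
width: 85.3
```

```bash
python3 -c "
from h import *
go((589,92,230),136)"
```

```text
{'clock': 1.1, 'qpos': [0.776, 0.402, -0.326, 1.993, 0.18, 0.774, 0.291], 'eef_pos': [392.17, -266.719, 236.734], 'tool_rot': [3.141, 0.001, 1.517], 'force': [1.296, -0.253, 0.281], 'width': 85.325}
shift cm [36.89 17.71  0.66] turn deg -49.1 rows 8.184539494706971
```

Emit:
play_rows --pt "36.9 17.7 0.7 -49 0" --pt "36.9 17.7 0.7 -49 0" --pt "36.9 17.7 0.7 -49 0" --pt "36.9 17.7 0.7 -49 0" --pt "36.9 17.7 0.7 -49 0" --pt "36.9 17.7 0.7 -49 0" --pt "36.9 17.7 0.7 -49 0" --pt "36.9 17.7 0.7 -49 0"

```text
clock: 1.9
eef_pos: [586.6, 82.7, 229.5]
tool_rot: [-3.142, 0.0, 2.366]
force: [1.0, 0.5, -0.2]
width: 85.3
```

Run:
```python
from h import *
go((589,92,160),136)
t=look('top'); s=look('side')
x1=cv2.resize(t['img'][120:220,225:345],(400,333),interpolation=cv2.INTER_CUBIC);x2=cv2.resize(s['img'][140:240,260:380],(400,333),interpolation=cv2.INTER_CUBIC)
cv2.imwrite('pics/d.png',np.hstack([x1,x2])[:,:,::-1])
```

```text
{'clock': 1.9, 'qpos': [0.151, 0.607, -0.543, 1.689, 0.371, 0.95, 0.264], 'eef_pos': [586.586, 82.718, 229.511], 'tool_rot': [-3.142, 0.0, 2.366], 'force': [1.05, 0.465, -0.243], 'width': 85.271}
shift cm [0.48 0.83 6.95] turn deg -0.5 rows 1.4033998606044253
```

View pics/d.png

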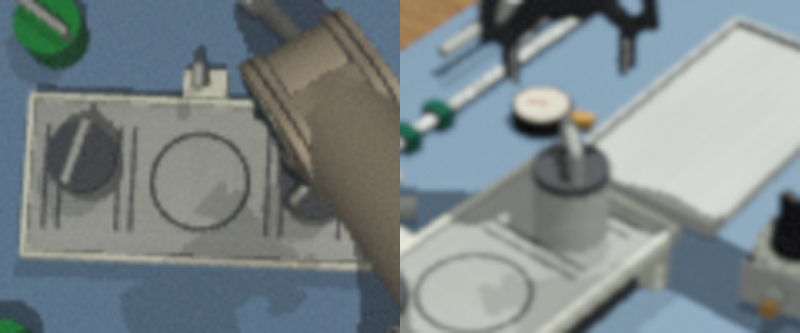

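The open fingers straddle the right can's bar in the side half (bar at about (572,140)), and the can hasn't moved. Descending and closing.

Emit:
play_rows --pt "0.5 0.8 3.5 0 0" --pt "0.5 0.8 7 0 0" --pt "0.5 0.8 7 0 0" --pt "0.5 0.8 7 0 0.5" --pt "0.5 0.8 7 0 1" --pt "0.5 0.8 7 0 1" --pt "0.5 0.8 7 0 1" --pt "0.5 0.8 7 0 1"

```text
clock: 2.8
eef_pos: [588.2, 90.4, 160.4]
tool_rot: [3.14, 0.001, 2.366]
force: [0.4, 1.3, 0.6]
width: 12.4
```

Emit:
play_rows --pt "0 0 0 0 1" --pt "0 0 0 0 1" --pt "0 0 -0.5 0 1" --pt "0 0 -1 0 1" --pt "0 0 -2 0 1" --pt "0 0 -3 0 1" --pt "0 0 -4 0 1" --pt "0 0 -4 0 1"

```text
clock: 3.6
eef_pos: [588.9, 90.9, 201.6]
tool_rot: [3.139, 0.002, 2.366]
force: [0.2, -0.1, -1.7]
width: 7.9
```

```bash
python3 -c "
from h import *
go((613,-145,200),45)
t=look('top','e.png')"
```

```text
{'clock': 3.6, 'qpos': [0.127, 0.642, -0.526, 1.711, 0.397, 0.893, 0.23], 'eef_pos': [588.905, 90.862, 201.566], 'tool_rot': [3.139, 0.002, 2.366], 'force': [0.208, -0.146, -1.672], 'width': 7.895}
shift cm [-18.24 -15.15   0.15] turn deg 90.6 rows 4.741890541418494
```

```bash
python3 -c "
from h import *
d=look('side'); cv2.imwrite('pics/f.png',cv2.resize(d['img'][110:250,230:410],(720,560))[:,:,::-1])
for i in range(3): st()"
```

```text
{'clock': 3.7, 'qpos': [0.127, 0.644, -0.525, 1.713, 0.397, 0.892, 0.23], 'eef_pos': [587.881, 90.351, 199.964], 'tool_rot': [3.141, 0.001, 2.366], 'force': [-0.232, 0.08, -2.903], 'width': 7.785}
{'clock': 3.7, 'qpos': [0.127, 0.644, -0.525, 1.713, 0.397, 0.892, 0.23], 'eef_pos': [587.881, 90.351, 199.964], 'tool_rot': [3.141, 0.001, 2.366], 'force': [-0.232, 0.08, -2.903], 'width': 7.785}
{'clock': 3.7, 'qpos': [0.127, 0.644, -0.525, 1.713, 0.397, 0.892, 0.23], 'eef_pos': [587.881, 90.351, 199.964], 'tool_rot': [3.141, 0.001, 2.366], 'force': [-0.232, 0.08, -2.903], 'width': 7.785}
```

View pics/f.png

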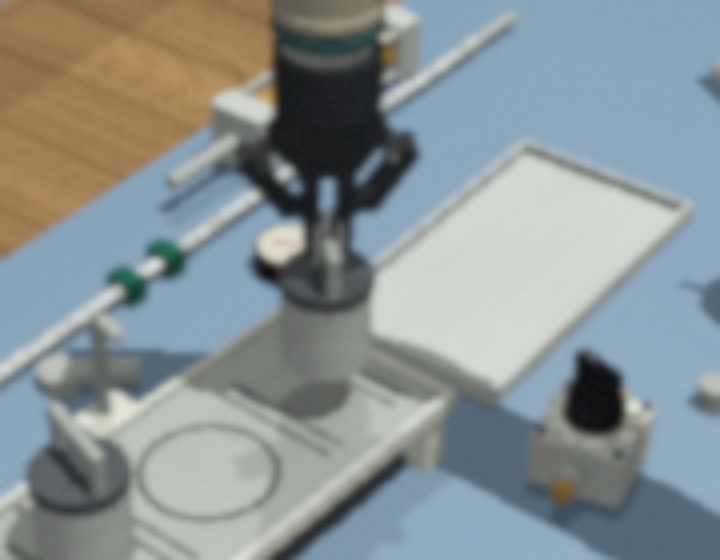

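The can is off the stand, hanging upright with a free gap below it. I carry it to the far part of the tray.

Emit:
play_rows --pt "-0.8 -0.7 0 0 1" --pt "-2.3 -2 0 0 1" --pt "-4.5 -4 0 0 1" --pt "-6.8 -6 0 0 1" --pt "-9.1 -8 0 0 1" --pt "-11.4 -10 0 0 1" --pt "-13.7 -12 0 0 1" --pt "-16 -14.1 0 0 1"

```text
clock: 4.5
eef_pos: [602.7, -124.6, 198.9]
tool_rot: [-3.141, -0.001, 2.365]
force: [0.4, 0.9, -3.1]
width: 7.7
```

Emit:
play_rows --pt "-2.3 -2 0 0 1" --pt "-4.5 -4 0 0 1" --pt "-6.5 -5.8 0 0 1" --pt "-8 -7.2 0 0 1" --pt "-9 -8 0 0 1" --pt "-9.5 -8.5 0 0 1" --pt "-9.5 -8.5 0 0 1" --pt "-9.5 -8.5 0 0 1"

```text
clock: 5.3
eef_pos: [611.7, -248.0, 199.5]
tool_rot: [3.141, -0.001, 2.367]
force: [-0.8, -0.3, -1.6]
width: 7.9
```

Run:
```python
from h import *
go((613,-250,104),136)
t=look('top');s=look('side')
print(proj(t,(613,-250,5)),proj(s,(613,-250,5)))
x1=cv2.resize(t['img'][130:230,330:460],(390,300),interpolation=cv2.INTER_CUBIC);x2=cv2.resize(s['img'][90:220,280:430],(400,347),interpolation=cv2.INTER_CUBIC)[:300]
cv2.imwrite('pics/g.png',np.hstack([x1,x2])[:,:,::-1])
```

```text
{'clock': 5.3, 'qpos': [0.644, 0.737, -0.535, 1.52, 0.418, 1.001, 0.792], 'eef_pos': [611.687, -247.973, 199.511], 'tool_rot': [3.141, -0.001, 2.367], 'force': [-0.794, -0.339, -1.607], 'width': 7.926}
shift cm [-0.24 -0.06  9.55] turn deg -0.4 rows 1.9108289208423002
[414.93203686 174.10170787] [364.28507723 169.4261969 ]
```

View pics/g.png

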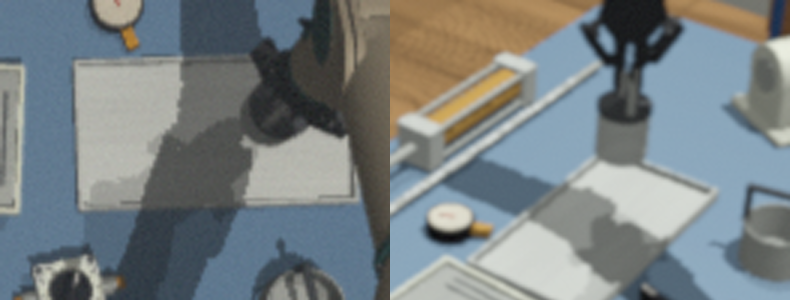

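The can hangs over the tray at the planned place, centred across its width. Lowering it.

Emit:
play_rows --pt "-0.2 -0.1 1 0 1" --pt "-0.2 -0.1 3 0 1" --pt "-0.2 -0.1 5 0 1" --pt "-0.2 -0.1 7 0 1" --pt "-0.2 -0.1 8.3 0 1" --pt "-0.2 -0.1 9 0 1" --pt "-0.2 -0.1 9.2 0 1" --pt "-0.2 -0.1 9.3 0 1"

```text
clock: 6.2
eef_pos: [612.8, -251.5, 106.9]
tool_rot: [3.141, 0.001, 2.366]
force: [0.7, 0.9, -1.9]
width: 7.7
```

Emit:
play_rows --pt "0 0 0.05 0 1" --pt "0 0 0.1 0 1" --pt "0 0 0.15 0 1" --pt "0 0 0.2 0 1" --pt "0 0 0.2 0 1" --pt "0 0 0.2 0 1"

```text
clock: 6.8
eef_pos: [613.1, -251.4, 105.4]
tool_rot: [3.141, 0.001, 2.366]
force: [1.1, 0.7, 3.5]
width: 7.9
```

```bash
python3 -c "
from h import *
st()"
```

```text
{'clock': 6.8, 'qpos': [0.619, 0.846, -0.482, 1.584, 0.488, 0.832, 0.739], 'eef_pos': [613.077, -251.365, 105.354], 'tool_rot': [3.141, 0.001, 2.366], 'force': [1.122, 0.75, 3.497], 'width': 7.916}
```

Contact (force rose from −2 to +3.5 N). Releasing and heading for can L.

Emit:
play_rows --pt "0 0 0 0 0.5" --pt "0 0 0 0 0" --pt "0 0 0 0 0" --pt "0 0 0 0 0" --pt "0 0 0 0 0" --pt "0 0 -3 0 0" --pt "0 0 -8 0 0" --pt "0 0 -13 0 0"

```text
clock: 7.6
eef_pos: [611.7, -251.3, 235.2]
tool_rot: [-3.141, -0.002, 2.366]
force: [0.7, -0.7, -0.4]
width: 85.5
```

```bash
python3 -c "
from h import *
go((617,323,235),161)"
```

```text
{'clock': 7.6, 'qpos': [0.655, 0.704, -0.551, 1.477, 0.395, 1.074, 0.816], 'eef_pos': [611.672, -251.344, 235.235], 'tool_rot': [-3.141, -0.002, 2.366], 'force': [0.685, -0.679, -0.369], 'width': 85.529}
shift cm [39.82 41.39  0.08] turn deg -25.4 rows 11.487373587600871
```

Emit:
play_rows --pt "39.8 41.4 0 -25 0" --pt "39.8 41.4 0 -25 0" --pt "39.8 41.4 0 -25 0" --pt "39.8 41.4 0 -25 0" --pt "39.8 41.4 0 -25 0" --pt "39.8 41.4 0 -25 0" --pt "39.8 41.4 0 -25 0" --pt "39.8 41.4 0 -25 0"

```text
clock: 8.4
eef_pos: [616.1, 150.2, 234.7]
tool_rot: [-3.141, 0.0, 2.802]
force: [1.9, -0.2, 0.3]
width: 85.4
```

Run:
```python
from h import *
go((617,323,235),161)
t=look('top');s=look('side')
x1=cv2.resize(t['img'][130:230,225:455],(780,339),interpolation=cv2.INTER_CUBIC)
x2=cv2.resize(s['img'][150:270,215:475],(780,360)[:2],interpolation=cv2.INTER_CUBIC)[:260]
cv2.imwrite('pics/i.png',np.vstack([x1,x2])[:,:,::-1])
```

```text
{'clock': 8.4, 'qpos': [0.094, 0.685, -0.652, 1.561, 0.458, 1.052, 0.551], 'eef_pos': [616.106, 150.169, 234.689], 'tool_rot': [-3.141, 0.0, 2.802], 'force': [1.887, -0.158, 0.274], 'width': 85.383}
shift cm [ 5.67 16.33 -0.04] turn deg -0.5 rows 3.4566789482757825
```

View pics/i.png

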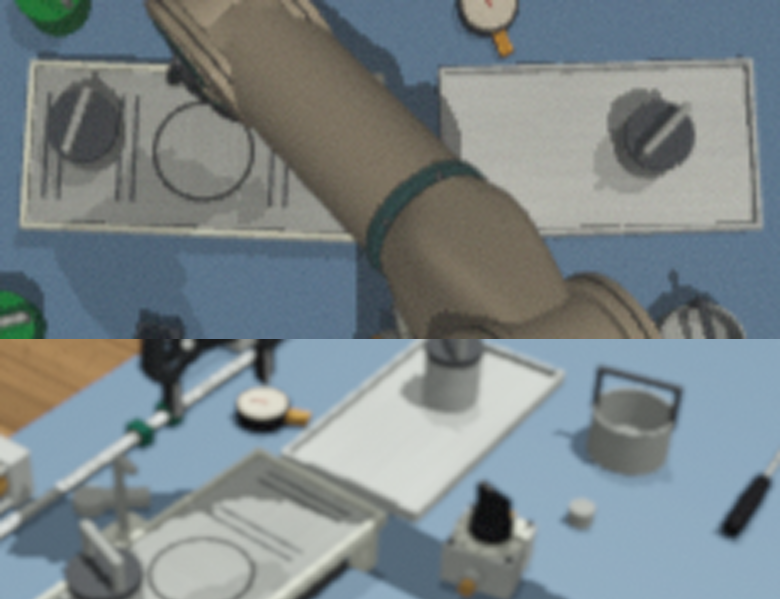

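Can 1 stands upright in the tray at top-half (655,135). Can L hasn't moved (bar (87,90)-(65,152)). On to can L.

Emit:
play_rows --pt "5.7 16.3 0 0 0" --pt "5.7 16.3 0 0 0" --pt "5.7 16.3 0 0 0" --pt "5.7 16.3 0 0 0" --pt "5.7 16.3 0 0 0" --pt "5.7 16.3 3 0 0"

```text
clock: 9.1
eef_pos: [618.8, 323.3, 208.2]
tool_rot: [3.135, 0.005, 2.803]
force: [1.7, -0.6, 0.6]
width: 85.0
```

```bash
python3 -c "
from h import *
go((617,323,160),161)
d=look('side'); cv2.imwrite('pics/j.png',cv2.resize(d['img'][150:290,190:370],(720,560))[:,:,::-1])"
```

```text
{'clock': 9.1, 'qpos': [-0.2, 0.796, -0.617, 1.398, 0.486, 1.092, 0.337], 'eef_pos': [618.773, 323.309, 208.183], 'tool_rot': [3.135, 0.005, 2.803], 'force': [1.668, -0.571, 0.574], 'width': 84.951}
shift cm [ 0.18 -0.12  4.82] turn deg -0.4 rows 0.96432336578108
```

View pics/j.png

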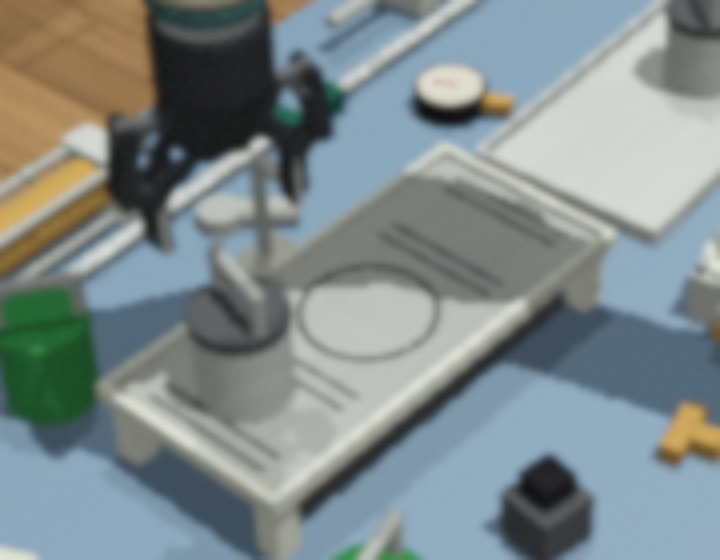

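The fingers straddle the left can's bar (238,285), and the pipe is well clear. Grasping.

Emit:
play_rows --pt "0.1 -0.1 3 0 0" --pt "0.1 -0.1 4.8 0 0" --pt "0.1 -0.1 4.8 0 0" --pt "0.1 -0.1 4.8 0 0.5" --pt "0.1 -0.1 4.8 0 1" --pt "0.1 -0.1 4.8 0 1" --pt "0.1 -0.1 4.8 0 1" --pt "0.1 -0.1 4.8 0 1"

```text
clock: 9.95
eef_pos: [615.8, 320.7, 157.2]
tool_rot: [3.141, 0.001, 2.802]
force: [0.9, 0.9, 0.0]
width: 12.1
```

Emit:
play_rows --pt "0 0 0 0 1" --pt "0 0 0 0 1" --pt "0 0 -0.5 0 1" --pt "0 0 -1 0 1" --pt "0 0 -2 0 1" --pt "0 0 -3 0 1" --pt "0 0 -4 0 1" --pt "0 0 -4 0 1"

```text
clock: 10.75
eef_pos: [616.5, 321.3, 199.0]
tool_rot: [3.139, 0.002, 2.802]
force: [0.9, 0.1, -4.1]
width: 8.2
```

```bash
python3 -c "
from h import *
go((613,-150,200))"
```

```text
{'clock': 10.75, 'qpos': [-0.2, 0.803, -0.613, 1.412, 0.49, 1.077, 0.331], 'eef_pos': [616.46, 321.311, 198.966], 'tool_rot': [3.139, 0.002, 2.802], 'force': [0.929, 0.116, -4.123], 'width': 8.182}
shift cm [-15.37 -44.56  -0.2 ] turn deg None rows 9.426501226026767
```

Emit:
play_rows --pt "-0.3 -0.9 0 0 1" --pt "-0.9 -2.8 0 0 1" --pt "-1.9 -5.6 0 0 1" --pt "-3 -8.6 0 0 1" --pt "-4.1 -11.8 0 0 1" --pt "-5.2 -15 0 0 1" --pt "-6.3 -18.2 0 0 1" --pt "-7.4 -21.4 0 0 1"

```text
clock: 11.55
eef_pos: [613.4, 91.4, 196.1]
tool_rot: [-3.14, -0.001, 2.802]
force: [0.5, 0.7, -4.2]
width: 8.0
```

Emit:
play_rows --pt "-1.1 -3.2 0 0 1" --pt "-2.2 -6.4 0 0 1" --pt "-3.3 -9.6 0 0 1" --pt "-4.4 -12.8 0 0 1" --pt "-5.5 -15.9 0 0 1" --pt "-6.5 -18.7 0 0 1" --pt "-7.3 -21 0 0 1" --pt "-7.7 -22.4 0 0 1"

```text
clock: 12.35
eef_pos: [610.9, -146.9, 195.8]
tool_rot: [-3.139, -0.001, 2.799]
force: [-0.6, -0.2, -4.0]
width: 7.8
```

Emit:
play_rows --pt "-0.3 -0.7 0 0 1" --pt "-0.3 -0.7 0 0 1" --pt "-0.3 -0.7 1 0 1" --pt "-0.3 -0.7 3 0 1" --pt "-0.3 -0.7 5 0 1" --pt "-0.3 -0.7 6 0 1" --pt "-0.3 -0.7 6 0 1" --pt "-0.3 -0.7 6 0 1"

```text
clock: 13.15
eef_pos: [613.2, -149.4, 136.9]
tool_rot: [3.141, 0.0, 2.804]
force: [-0.5, -0.0, -4.2]
width: 7.7
```

Run:
```python
from h import *
go((613,-150,102))
t=look('top');s=look('side')
x1=cv2.resize(t['img'][130:260,325:455],(400,400),interpolation=cv2.INTER_CUBIC);x2=cv2.resize(s['img'][110:240,310:440],(400,400),interpolation=cv2.INTER_CUBIC)
cv2.imwrite('pics/k.png',np.hstack([x1,x2])[:,:,::-1])
```

```text
{'clock': 13.15, 'qpos': [0.553, 0.795, -0.615, 1.657, 0.567, 0.874, 0.939], 'eef_pos': [613.155, -149.4, 136.87], 'tool_rot': [3.141, 0.0, 2.804], 'force': [-0.507, -0.026, -4.204], 'width': 7.682}
shift cm [-0.   -0.06  3.49] turn deg None rows 0.6975025892257911
```

View pics/k.png

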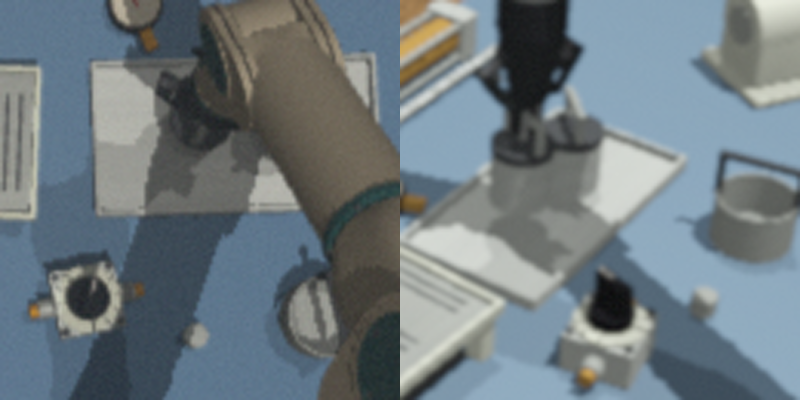

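The second can is over the tray, about 100 mm from the first and clear of it. Lowering.

Emit:
play_rows --pt "0 0 1 0 1" --pt "0 0 2 0 1" --pt "0 0 2.8 0 1" --pt "0 0 3.1 0 1" --pt "0 0 3.3 0 1" --pt "0 0 3.4 0 1" --pt "0 0 3.5 0 1" --pt "0 0 3.5 0 1"

```text
clock: 14.05
eef_pos: [613.1, -150.1, 102.1]
tool_rot: [3.141, 0.001, 2.802]
force: [-0.0, 1.5, -2.1]
width: 7.7
```

```bash
python3 -c "
from h import *
st()"
```

```text
{'clock': 14.05, 'qpos': [0.538, 0.838, -0.586, 1.678, 0.602, 0.812, 0.911], 'eef_pos': [613.079, -150.14, 102.101], 'tool_rot': [3.141, 0.001, 2.802], 'force': [-0.005, 1.55, -2.082], 'width': 7.711}
```

Emit:
play_rows --pt "0 0 0.05 0 1" --pt "0 0 0.1 0 1" --pt "0 0 0.15 0 1" --pt "0 0 0.15 0 1" --pt "0 0 0.15 0 1"

```text
clock: 14.55
eef_pos: [613.4, -149.4, 101.8]
tool_rot: [3.14, 0.002, 2.803]
force: [-3.3, 2.0, 8.0]
width: 8.2
```

Emit:
play_rows --pt "0 0 0 0 0.7" --pt "0 0 0 0 0.4" --pt "0 0 0 0 0.4" --pt "0 0 0 0 0.4" --pt "0 0 0 0 0.4" --pt "0 0 -3 0 0.4" --pt "0 0 -8 0 0.2" --pt "0 0 -12 0 0"

```text
clock: 15.35
eef_pos: [612.9, -150.2, 221.9]
tool_rot: [3.141, 0.0, 2.803]
force: [0.5, -0.5, -0.4]
width: 78.0
```

```bash
python3 -c "
from h import *
go((424,-23,200),158)"
```

```text
{'clock': 15.35, 'qpos': [0.587, 0.701, -0.674, 1.584, 0.488, 1.031, 1.004], 'eef_pos': [612.863, -150.173, 221.864], 'tool_rot': [3.141, 0.0, 2.803], 'force': [0.481, -0.49, -0.37], 'width': 77.956}
shift cm [22.04  5.71  2.18] turn deg 2.6 rows 4.574729258853377
```

Emit:
play_rows --pt "22 5.7 2.2 -1.5 0" --pt "22 5.7 2.2 -1.5 0" --pt "22 5.7 2.2 -1.5 0" --pt "22 5.7 2.2 -1.5 0" --pt "22 5.7 2.2 -1.5 0" --pt "22 5.7 5 -1.5 0.2" --pt "22 5.7 7.2 -1.5 0.4" --pt "22 5.7 7.2 -1.5 0.4"

```text
clock: 16.15
eef_pos: [422.5, -23.5, 146.6]
tool_rot: [-3.14, -0.004, 2.829]
force: [-0.5, -0.5, 0.7]
width: 51.5
```

Run:
```python
from h import *
go((424,-23,84),162)
t=look('top');s=look('side')
print(proj(s,(424,-23,102)))
x1=cv2.resize(t['img'][130:260,325:455],(400,400),interpolation=cv2.INTER_CUBIC);x2=cv2.resize(s['img'][120:240,310:430],(400,400),interpolation=cv2.INTER_CUBIC)
cv2.imwrite('pics/l.png',np.hstack([x1,x2])[:,:,::-1])
```

```text
{'clock': 16.15, 'qpos': [0.425, 0.546, -0.617, 2.204, 0.597, 0.564, 0.616], 'eef_pos': [422.537, -23.466, 146.565], 'tool_rot': [-3.14, -0.004, 2.829], 'force': [-0.469, -0.51, 0.692], 'width': 51.533}
shift cm [-0.15  0.1   6.26] turn deg 0.1 rows 1.2516861674458113
[378.2837409  200.20753428]
```

View pics/l.png

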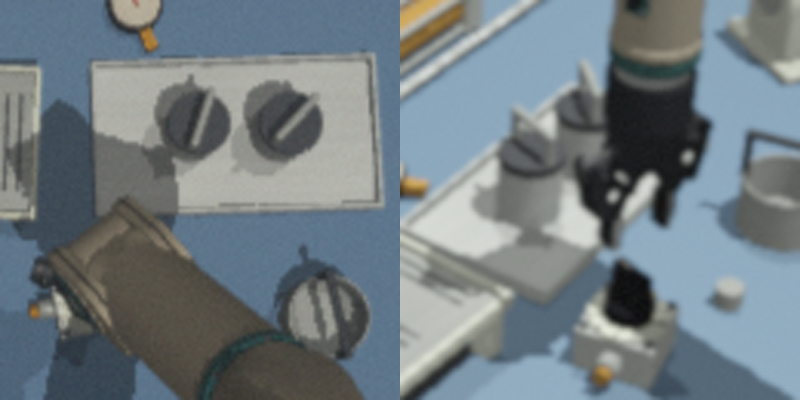

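Both cans are upright in the tray. The gripper is centred over the knob, and the bar lies between the fingers. Grip it.

Emit:
play_rows --pt "-0.1 0 3 0 0.4" --pt "-0.1 0 5 0 0.4" --pt "-0.1 0 6.2 0 0.4" --pt "-0.1 0 6.2 0 0.4" --pt "-0.1 0 6.2 0 0.6" --pt "-0.1 0 6.2 0 1" --pt "-0.1 0 6.2 0 1" --pt "-0.1 0 6.2 0 1"

```text
clock: 17.05
eef_pos: [425.0, -25.9, 87.2]
tool_rot: [-3.138, 0.001, 2.826]
force: [-0.9, -4.1, 8.1]
width: 10.9
```

Emit:
play_rows --pt "0 0 0 0 1" --pt "0 0 0 0 1"

```text
clock: 17.25
eef_pos: [425.0, -25.9, 87.2]
tool_rot: [-3.138, 0.001, 2.826]
force: [-1.9, -4.6, 9.0]
width: 11.0
```

```bash
python3 -c "
from h import *
s=st();print(s['torque'])"
```

```text
{'clock': 17.25, 'qpos': [0.308, 0.647, -0.458, 2.247, 0.76, 0.402, 0.471], 'eef_pos': [425.019, -25.879, 87.182], 'tool_rot': [-3.138, 0.001, 2.826], 'force': [-1.9, -4.555, 8.99], 'width': 10.975}
[-0.90051123  0.34662562  0.00158688]
```

Emit:
play_rows --pt "0 0 0 0 0.7" --pt "0 0 -0.4 0 0.7" --pt "0 0 -0.4 0 0.7" --pt "0 0 -0.4 0 0.7"

```text
clock: 17.65
eef_pos: [425.4, -23.5, 90.3]
tool_rot: [3.141, 0.001, 2.829]
force: [-0.0, -1.3, -0.5]
width: 25.4
```

Emit:
play_rows --pt "0 0 0 0 1" --pt "0 0 0 0 1" --pt "0 0 0 0 1" --pt "0 0 0 0 1"

```text
clock: 18.05
eef_pos: [424.6, -25.7, 90.4]
tool_rot: [-3.138, -0.0, 2.827]
force: [-1.0, -4.9, 9.4]
width: 11.0
```

```bash
python3 -c "
from h import *
s=st();print(s['torque'])"
```

```text
{'clock': 18.05, 'qpos': [0.316, 0.642, -0.469, 2.244, 0.75, 0.413, 0.48], 'eef_pos': [424.606, -25.707, 90.367], 'tool_rot': [-3.138, -0.0, 2.827], 'force': [-1.046, -4.864, 9.362], 'width': 10.964}
[-0.89366652  0.31144067 -0.06066703]
```

Emit:
play_rows --pt "0 -0.2 0 0 1" --pt "0 -0.3 0 0 1" --pt "0 -0.3 0 0 1"

```text
clock: 18.35
eef_pos: [424.5, -26.0, 90.4]
tool_rot: [3.14, 0.001, 2.829]
force: [-1.4, 1.4, 5.7]
width: 11.2
```

```bash
python3 -c "
from h import *
s=st();print(s['torque'])"
```

```text
{'clock': 18.35, 'qpos': [0.322, 0.642, -0.471, 2.246, 0.75, 0.409, 0.485], 'eef_pos': [424.543, -25.957, 90.394], 'tool_rot': [3.14, 0.001, 2.829], 'force': [-1.366, 1.432, 5.67], 'width': 11.151}
[0.2971838  0.18888789 0.00502694]
```

Emit:
play_rows --pt "0 -0.3 0 8 1" --pt "0 -0.3 0 16 1" --pt "0 -0.3 0 24 1" --pt "0 -0.3 0 32 1" --pt "0 -0.3 0 40 1" --pt "0 -0.3 0 48 1" --pt "0 -0.3 0 54 1" --pt "0 -0.3 0 60 1"

```text
clock: 19.15
eef_pos: [423.2, -27.4, 90.4]
tool_rot: [3.141, -0.002, 1.779]
force: [-1.9, 4.5, 6.3]
width: 11.2
```

```bash
python3 -c "
from h import *
s=st();print(s['torque'])"
```

```text
{'clock': 19.15, 'qpos': [0.147, 0.609, -0.21, 2.254, 0.393, 0.311, -0.193], 'eef_pos': [423.242, -27.419, 90.364], 'tool_rot': [3.141, -0.002, 1.779], 'force': [-1.943, 4.512, 6.285], 'width': 11.189}
[1.31907949 0.53167796 0.03979387]
```

Emit:
play_rows --pt "0.2 0.1 0 6 1" --pt "0.25 0.15 0 12 1" --pt "0.25 0.15 0 18 1" --pt "0.25 0.15 0 24 1" --pt "0.25 0.15 0 30 1"

```text
clock: 19.65
eef_pos: [422.4, -27.2, 90.3]
tool_rot: [-3.139, 0.002, 1.253]
force: [-4.6, -1.3, 10.3]
width: 10.7
```

```bash
python3 -c "
from h import *
s=st();print(s['torque'])"
```

```text
{'clock': 19.65, 'qpos': [0.061, 0.604, -0.091, 2.255, 0.183, 0.292, -0.508], 'eef_pos': [422.355, -27.172, 90.346], 'tool_rot': [-3.139, 0.002, 1.253], 'force': [-4.628, -1.325, 10.257], 'width': 10.733}
[-0.20435216  0.81468337  0.02581661]
```

Emit:
play_rows --pt "0 -0.1 0 6 1" --pt "0 -0.2 0 12 1" --pt "0 -0.2 0 18 1" --pt "0 -0.2 0 24 1" --pt "0 -0.2 0 30 1"

```text
clock: 20.15
eef_pos: [421.4, -26.6, 90.4]
tool_rot: [-3.141, 0.001, 0.729]
force: [-3.4, -1.6, 8.0]
width: 10.8
```

```bash
python3 -c "
from h import *
s=st();print(s['torque'])"
```

```text
{'clock': 20.15, 'qpos': [-0.017, 0.603, 0.018, 2.261, -0.036, 0.279, -0.808], 'eef_pos': [421.405, -26.642, 90.365], 'tool_rot': [-3.141, 0.001, 0.729], 'force': [-3.387, -1.553, 7.974], 'width': 10.791}
[-0.34566566  0.50954439  0.02916442]
```

Emit:
play_rows --pt "0 -0.1 0 6 1" --pt "0 -0.1 0 12 1" --pt "0 -0.1 0 18 1" --pt "0 -0.1 0 24 1" --pt "0 -0.1 0 24 1"

```text
clock: 20.65
eef_pos: [421.0, -26.0, 90.4]
tool_rot: [3.141, 0.001, 0.312]
force: [-2.5, -2.1, 7.4]
width: 10.9
```

```bash
python3 -c "
from h import *
s=st();print(s['torque'],s['tau'])"
```

```text
{'clock': 20.65, 'qpos': [-0.079, 0.606, 0.105, 2.265, -0.215, 0.28, -1.044], 'eef_pos': [421.006, -25.967, 90.365], 'tool_rot': [3.141, 0.001, 0.312], 'force': [-2.453, -2.058, 7.408], 'width': 10.905}
[-0.58367316  0.42146654 -0.01064764] [ -1.30788948 -38.98097992   0.39667452  -6.91423818  -0.43135255
  -0.48673086  -0.28466675]
```

Emit:
play_rows --pt "0 0 0 3 1" --pt "0 0 0 6 1" --pt "0 0 0 8 1" --pt "0 0 0 8 1"

```text
clock: 21.05
eef_pos: [420.9, -25.7, 90.4]
tool_rot: [3.141, 0.001, 0.177]
force: [-2.3, -2.9, 8.5]
width: 11.1
```

```bash
python3 -c "
from h import *
s=st();print(s['torque'],s['tau'])"
```

```text
{'clock': 21.05, 'qpos': [-0.098, 0.608, 0.133, 2.265, -0.272, 0.283, -1.121], 'eef_pos': [420.942, -25.719, 90.358], 'tool_rot': [3.141, 0.001, 0.177], 'force': [-2.33, -2.864, 8.521], 'width': 11.126}
[-0.57716485  0.46858297  0.58273126] [ -0.5387404  -38.91718984   1.08132184  -6.95674449  -0.97524829
  -0.50016683  -0.73698448]
```

The stop is reached: the moment about z is 0.58 N m, against 0.05 for a click, after about 150° of turning. That means it started 5 clicks open. Now I open it by 150°, back to yaw 2.83.

Emit:
play_rows --pt "0 0 0 -6 1" --pt "0 0 0 -14 1" --pt "0 0 0 -22 1" --pt "0 0 0 -30 1" --pt "0 0 0 -38 1" --pt "0 0 0 -46 1" --pt "0 0 0 -54 1" --pt "0 0 0 -60 1"

```text
clock: 21.85
eef_pos: [422.1, -27.0, 90.4]
tool_rot: [3.14, 0.001, 1.226]
force: [1.1, -5.7, 4.5]
width: 10.8
```

```bash
python3 -c "
from h import *
s=st();print(s['torque'])"
```

```text
{'clock': 21.85, 'qpos': [0.054, 0.603, -0.083, 2.26, 0.175, 0.284, -0.527], 'eef_pos': [422.116, -26.985, 90.378], 'tool_rot': [3.14, 0.001, 1.226], 'force': [1.092, -5.715, 4.521], 'width': 10.769}
[-1.20911049 -0.17535797 -0.01851861]
```

Emit:
play_rows --pt "-0.1 0 0 -8 1" --pt "-0.1 0 0 -16 1" --pt "-0.1 0 0 -24 1" --pt "-0.1 0 0 -32 1" --pt "-0.1 0 0 -40 1" --pt "-0.1 0 0 -48 1" --pt "-0.1 0 0 -54 1" --pt "-0.1 0 0 -60 1"

```text
clock: 22.65
eef_pos: [423.8, -26.7, 90.4]
tool_rot: [3.138, 0.003, 2.274]
force: [3.8, -1.8, -0.6]
width: 10.6
```

```bash
python3 -c "
from h import *
s=st();print(s['torque'])"
```

```text
{'clock': 22.65, 'qpos': [0.227, 0.619, -0.329, 2.254, 0.589, 0.345, 0.097], 'eef_pos': [423.799, -26.716, 90.422], 'tool_rot': [3.138, 0.003, 2.274], 'force': [3.819, -1.816, -0.583], 'width': 10.633}
[-0.44447939 -0.89783029 -0.01786944]
```

Emit:
play_rows --pt "0 0 0 -7 1" --pt "0 0 0 -14 1" --pt "0 0 0 -21 1" --pt "0 0 0 -27 1" --pt "0 0 0 -31 1" --pt "0 0 0 -31.5 1" --pt "0 0 0 -31.5 1" --pt "0 0 0 -31.5 1"

```text
clock: 23.45
eef_pos: [424.3, -25.9, 90.4]
tool_rot: [3.139, 0.004, 2.819]
force: [4.7, -1.3, -1.6]
width: 10.5
```

```bash
python3 -c "
from h import *
s=st();print(s['torque'])"
```

```text
{'clock': 23.45, 'qpos': [0.326, 0.641, -0.477, 2.25, 0.766, 0.406, 0.46], 'eef_pos': [424.293, -25.906, 90.442], 'tool_rot': [3.139, 0.004, 2.819], 'force': [4.714, -1.265, -1.634], 'width': 10.511}
[-0.2045764  -1.07861736 -0.01145724]
```

Emit:
play_rows --pt "0 0 0 0 0.8" --pt "0 0 0 0 0.6" --pt "0 0 0 0 0.6" --pt "0 0 0 0 0.6" --pt "0 0 -3 0 0.6" --pt "0 0 -7 0 0.4" --pt "0 0 -10 0 0.2" --pt "0 0 -10 0 0"

```text
clock: 24.25
eef_pos: [423.3, -26.0, 193.0]
tool_rot: [3.14, 0.006, 2.819]
force: [0.8, 0.5, -0.1]
width: 76.0
```

Run:
```python
from h import *
go((398,-287,190),13)
t=look('top');s=look('side')
x1=cv2.resize(t['img'][200:260,325:455],(780,360),interpolation=cv2.INTER_CUBIC)
x2=cv2.resize(s['img'][150:210,355:485],(780,360)[:2],interpolation=cv2.INTER_CUBIC)[:240]
x2=cv2.resize(s['img'][150:230,355:485],(780,480)[:2],interpolation=cv2.INTER_CUBIC)
cv2.imwrite('pics/m.png',np.vstack([x1[:,:], cv2.resize(x2,(390,240)) .repeat(1,1) if 0 else np.hstack([cv2.resize(x2,(390,240)),np.zeros((240,390,3),np.uint8)])])[:,:,::-1])
```

```text
{'clock': 24.25, 'qpos': [0.523, 0.472, -0.73, 2.162, 0.509, 0.674, 0.689], 'eef_pos': [423.269, -26.034, 193.046], 'tool_rot': [3.14, 0.006, 2.819], 'force': [0.764, 0.534, -0.081], 'width': 76.037}
shift cm [ -5.87 -25.55   0.3 ] turn deg 148.5 rows 5.244095033618382
```

View pics/m.png

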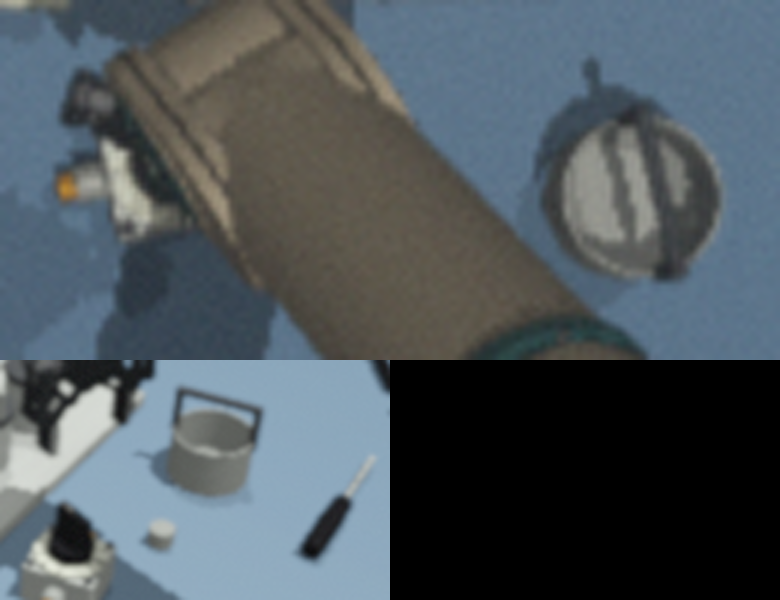

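The pot is still where it was (bar (632,115)-(668,270) in the top crop), upright. Moving over it.

Emit:
play_rows --pt "-5.9 -25.5 0 148 0" --pt "-5.9 -25.5 0 148 0" --pt "-5.9 -25.5 0 148 0" --pt "-5.9 -25.5 0 148 0" --pt "-5.9 -25.5 0 148 0" --pt "-5.9 -25.5 0 148 0" --pt "-5.9 -25.5 0 148 0" --pt "-5.9 -25.5 0 148 0"

```text
clock: 25.15
eef_pos: [395.2, -287.2, 188.4]
tool_rot: [-3.139, -0.002, 1.612]
force: [0.1, 1.1, 0.8]
width: 85.4
```

Emit:
play_rows --pt "0 0 0 80 0" --pt "0 0 0 80 0" --pt "0 0 0 80 0" --pt "0 0 0 80 0" --pt "0 0 0 80 0" --pt "0 0 0 80 0" --pt "0 0 0 80 0" --pt "0 0 0 80 0"

```text
clock: 25.95
eef_pos: [395.5, -286.3, 188.6]
tool_rot: [-3.139, 0.003, 0.414]
force: [0.3, 0.2, 0.2]
width: 85.2
```

Run:
```python
from h import *
go((399,-287,150),13)
```

```text
{'clock': 25.95, 'qpos': [0.594, 0.48, -0.036, 2.014, 0.029, 0.652, -0.618], 'eef_pos': [395.512, -286.291, 188.583], 'tool_rot': [-3.139, 0.003, 0.414], 'force': [0.27, 0.24, 0.231], 'width': 85.237}
shift cm [0.3  0.21 3.86] turn deg 10.7 rows 0.7749277956378992
```

Emit:
play_rows --pt "0.3 0.2 0 8 0" --pt "0.3 0.2 2 10.5 0" --pt "0.3 0.2 4 10.5 0" --pt "0.3 0.2 4.5 10.5 0" --pt "0.3 0.2 4.5 10.5 0"

```text
clock: 26.45
eef_pos: [399.1, -286.7, 143.6]
tool_rot: [-3.139, 0.003, 0.237]
force: [1.2, -0.6, -0.3]
width: 85.4
```

Run:
```python
from h import *
go((399,-287,92),13)
t=look('top');s=look('side')
x1=cv2.resize(t['img'][190:270,340:470],(400,246),interpolation=cv2.INTER_CUBIC)
x1=cv2.resize(t['img'][180:280,340:440],(400,400),interpolation=cv2.INTER_CUBIC)
x2=cv2.resize(s['img'][120:220,365:465],(400,400),interpolation=cv2.INTER_CUBIC)
cv2.imwrite('pics/n.png',np.hstack([x1,x2])[:,:,::-1])
```

```text
{'clock': 26.45, 'qpos': [0.557, 0.558, 0.012, 2.046, -0.011, 0.542, -0.757], 'eef_pos': [399.062, -286.744, 143.644], 'tool_rot': [-3.139, 0.003, 0.237], 'force': [1.151, -0.597, -0.295], 'width': 85.353}
shift cm [0.   0.04 5.16] turn deg 0.6 rows 1.0328904107668126
```

View pics/n.png

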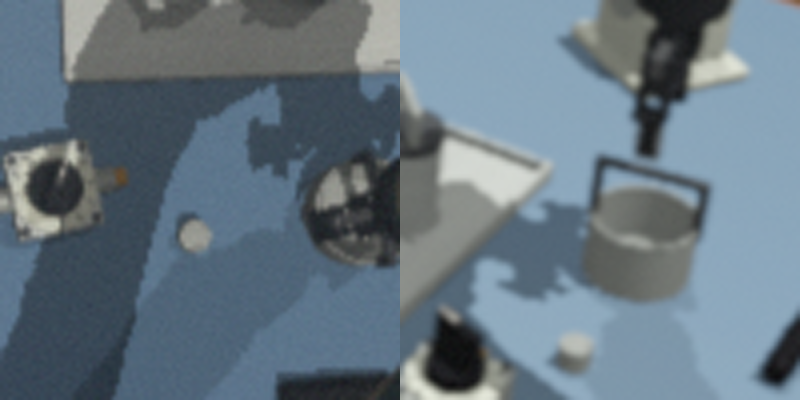

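The gripper is above the middle of the pot's bar, with the jaws square to it. The valve pointer at (72,150) stands as at the start, five clicks open. Grasping the pot.

Emit:
play_rows --pt "0 0 2.5 0.5 0" --pt "0 0 4.5 0.5 0" --pt "0 0 5.1 0.5 0" --pt "0 0 5.1 0.5 0.5" --pt "0 0 5.1 0.5 1" --pt "0 0 5.1 0.5 1" --pt "0 0 5.1 0.5 1" --pt "0 0 5.1 0.5 1"

```text
clock: 27.35
eef_pos: [400.8, -288.1, 94.7]
tool_rot: [3.14, -0.001, 0.228]
force: [0.7, -1.7, 2.2]
width: 12.7
```

Emit:
play_rows --pt "0 0 0 0 1" --pt "0 0 0 0 1" --pt "0 0 -1 0 1" --pt "0 0 -3 0 1" --pt "0 0 -6 0 1" --pt "0 0 -9 0 1" --pt "0 0 -12 0 1" --pt "0 0 -12 0 1"

```text
clock: 28.15
eef_pos: [401.4, -288.1, 217.4]
tool_rot: [3.138, -0.004, 0.228]
force: [0.4, -0.7, -3.1]
width: 7.5
```

Run:
```python
from h import *
go((606,210,212))
t=look('top')
# detect ring mark: dark pixels on plate near expected
cv2.imwrite('pics/o.png',t['img'][:,:,::-1])
for z in (60,): print(proj(t,(607,210,z)))
g=cv2.cvtColor(t['img'],cv2.COLOR_RGB2GRAY)[140:210,250:320]; print(g.shape)
x=cv2.resize(g,None,fx=8,fy=8,interpolation=cv2.INTER_CUBIC)
c=cv2.HoughCircles(x,cv2.HOUGH_GRADIENT,2,400,param1=80,param2=30,minRadius=95,maxRadius=140)
print(c)
for u,v,r in c[0][:2]: print(cr(t,(u,v),8,(250,140),60), r)
```

```text
{'clock': 28.15, 'qpos': [0.552, 0.44, 0.02, 1.977, -0.013, 0.72, -0.763], 'eef_pos': [401.408, -288.067, 217.416], 'tool_rot': [3.138, -0.004, 0.228], 'force': [0.358, -0.676, -3.081], 'width': 7.489}
shift cm [ 31.18 -43.9    0.5 ] turn deg None rows 10.769554915426255
[284.78762207 174.33135004]
(70, 70)
NoneTraceback (most recent call last):
  File "<stdin>", line 11, in <module>
TypeError: 'NoneType' object is not subscriptable
```

Emit:
play_rows --pt "0.6 -0.8 0 0 1" --pt "1.8 -2.4 0 0 1" --pt "3.5 -4.9 0 0 1" --pt "5.2 -7.4 0 0 1" --pt "7 -9.8 0 0 1" --pt "8.7 -12.3 0 0 1" --pt "10.5 -14.8 0 0 1" --pt "12.2 -17.2 0 0 1"

```text
clock: 29.0
eef_pos: [479.0, -89.7, 212.2]
tool_rot: [-3.139, 0.004, 0.229]
force: [0.4, -0.1, -3.4]
width: 7.8
```

Emit:
play_rows --pt "1.8 -2.5 0 0 1" --pt "3.5 -5 0 0 1" --pt "5.3 -7.4 0 0 1" --pt "7 -9.9 0 0 1" --pt "8.8 -12.4 0 0 1" --pt "10.5 -14.8 0 0 1" --pt "11.8 -16.6 0 0 1" --pt "12.5 -17.6 0 0 1"

```text
clock: 29.8
eef_pos: [560.9, 110.7, 211.9]
tool_rot: [-3.14, 0.004, 0.231]
force: [0.2, 0.1, -2.8]
width: 7.6
```

Run:
```python
from h import *
go((608,208.5,200),13)
t=look('top');s=look('side')
from scipy.optimize import minimize
# fit ring centre: minimise mean gray along projected 102-mm circle (unsaturated mark), robustly, both cams
th=np.linspace(0,2*np.pi,180,endpoint=False)
for n,d in (('top',t),('side',s)):
    g=cv2.cvtColor(d['img'],cv2.COLOR_RGB2GRAY).astype(float)
    g=g-cv2.GaussianBlur(g,(0,0),5)
    def f(p,rr=51):
        P=np.c_[p[0]+rr*np.cos(th),p[1]+rr*np.sin(th),np.full(180,60.)]
        q=(d['K']@((d['R']@P.T)+d['t'][:,None])); q=(q[:2]/q[2]).astype(np.float32)
        return np.clip(cv2.remap(g.astype(np.float32),q[:1],q[1:],cv2.INTER_LINEAR),-40,10).mean()
    b=min(((f((x,y)),x,y) for x in range(595,620) for y in range(196,222)))
    print(n,b)
```

```text
{'clock': 29.8, 'qpos': [-0.25, 0.553, 0.011, 1.771, -0.011, 0.821, -1.573], 'eef_pos': [560.904, 110.729, 211.946], 'tool_rot': [-3.14, 0.004, 0.231], 'force': [0.191, 0.128, -2.755], 'width': 7.65}
shift cm [ 6.83 -8.43  1.18] turn deg 0.3 rows 2.1835702931257934
top (np.float32(-24.81939), 608, 210)
side (np.float32(-27.678684), 604, 208)
```

Emit:
play_rows --pt "1 -1.2 0 0 1" --pt "2.7 -3.3 0 0 1" --pt "4.4 -5.4 0 0 1" --pt "5.8 -7.1 0 0 1" --pt "6.6 -8.1 0 0 1" --pt "6.9 -8.4 0 0 1" --pt "6.9 -8.4 0.5 0 1" --pt "6.9 -8.4 1 0 1"

```text
clock: 30.7
eef_pos: [610.1, 202.8, 203.6]
tool_rot: [3.14, 0.001, 0.226]
force: [-0.1, -0.4, -3.0]
width: 7.9
```

Emit:
play_rows --pt "0 0 0.7 0 1" --pt "0 0 1.4 0 1" --pt "0 0 2 0 1" --pt "0 0 2 0 1"

```text
clock: 31.1
eef_pos: [609.6, 204.2, 182.8]
tool_rot: [3.141, 0.002, 0.228]
force: [-0.1, -1.1, -3.6]
width: 7.9
```

Run:
```python
from h import *
go((608.5,208.5,156),13)
t=look('top');s=look('side')
x1=cv2.resize(t['img'][130:230,230:330],(400,400),interpolation=cv2.INTER_CUBIC)
x2=cv2.resize(s['img'][160:260,230:330],(400,400),interpolation=cv2.INTER_CUBIC)
# overlay ring z=60 and pot underside circle predicted
th=np.linspace(0,2*np.pi,60)
e=np.array(status.read_state()['eef_pos'])
for d,x,o in((t,x1,(230,130)),(s,x2,(230,160))):
    for c,r,z,col in(((605.5,208.5),52,60,(255,0,0)),((e[0]-3,e[1]),46,e[2]-95,(255,255,0)),((e[0]-3,e[1]),46,e[2]-95+58,(0,255,255))):
        p=np.array([(proj(d,(c[0]+r*np.cos(a),c[1]+r*np.sin(a),z))-o+.5)*4-.5 for a in th]).round().astype(int)
        for q in p: cv2.circle(x,tuple(map(int,q)),1,col,-1)
cv2.imwrite('pics/p.png',np.hstack([x1,x2])[:,:,::-1])
```

```text
{'clock': 31.1, 'qpos': [-0.377, 0.683, 0.017, 1.596, -0.014, 0.865, -1.698], 'eef_pos': [609.619, 204.214, 182.766], 'tool_rot': [3.141, 0.002, 0.228], 'force': [-0.062, -1.146, -3.565], 'width': 7.917}
shift cm [-0.01 -0.44  2.68] turn deg 0.0 rows 0.5425928827815166
```

View pics/p.png

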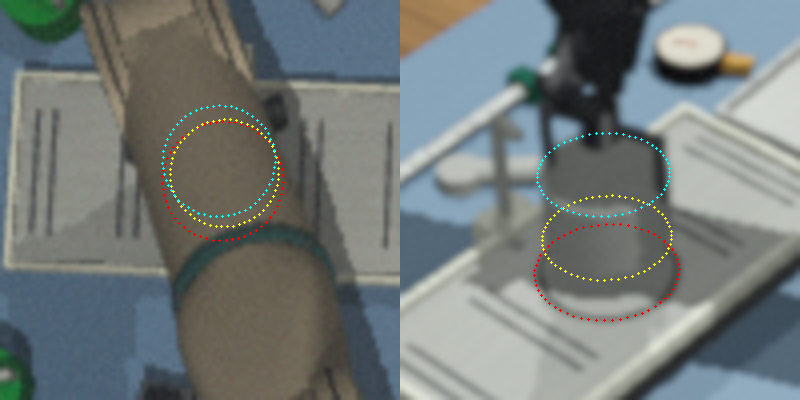

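In the side half, the predicted pot circle (cyan, 537-670) matches the real pot mouth, and the pot is about 4 mm short in y. The pipe is clear. Correcting and lowering.

Emit:
play_rows --pt "0 -0.2 0.3 0 1" --pt "0 -0.4 0.9 0 1" --pt "0 -0.4 1.6 0 1" --pt "0 -0.4 2.2 0 1" --pt "0 -0.4 2.5 0 1" --pt "0 -0.4 2.6 0 1" --pt "0 -0.4 2.6 0 1" --pt "0 -0.4 2.6 0 1"

```text
clock: 32.0
eef_pos: [609.8, 208.7, 158.3]
tool_rot: [-3.142, -0.001, 0.228]
force: [-0.1, -0.6, -3.9]
width: 7.7
```

Run:
```python
from h import *
go((608.5,208.5,155))
```

```text
{'clock': 32.0, 'qpos': [-0.383, 0.713, 0.016, 1.614, -0.014, 0.814, -1.704], 'eef_pos': [609.788, 208.662, 158.305], 'tool_rot': [-3.142, -0.001, 0.228], 'force': [-0.13, -0.613, -3.94], 'width': 7.689}
shift cm [-0.13 -0.01  0.33] turn deg None rows 0.07102134439996374
```

Emit:
play_rows --pt "-0.1 0 0.1 0 1" --pt "-0.1 0 0.2 0 1" --pt "-0.1 0 0.25 0 1" --pt "-0.1 0 0.3 0 1" --pt "-0.1 0 0.35 0 1" --pt "-0.1 0 0.35 0 1"

```text
clock: 32.6
eef_pos: [608.7, 208.4, 154.7]
tool_rot: [3.142, -0.0, 0.228]
force: [-0.6, 0.2, -2.2]
width: 7.9
```

Run:
```python
from h import *
st()
```

```text
{'clock': 32.6, 'qpos': [-0.383, 0.716, 0.016, 1.62, -0.014, 0.806, -1.704], 'eef_pos': [608.716, 208.376, 154.704], 'tool_rot': [3.142, -0.0, 0.228], 'force': [-0.574, 0.153, -2.196], 'width': 7.908}
```

Emit:
play_rows --pt "0 0 0.05 0 1" --pt "0 0 0.1 0 1" --pt "0 0 0.1 0 1"

```text
clock: 32.9
eef_pos: [609.1, 207.9, 154.3]
tool_rot: [3.141, -0.001, 0.227]
force: [-0.7, -2.0, 4.7]
width: 7.9
```

Run:
```python
from h import *
st()
```

```text
{'clock': 32.9, 'qpos': [-0.382, 0.716, 0.016, 1.62, -0.014, 0.804, -1.704], 'eef_pos': [609.148, 207.892, 154.305], 'tool_rot': [3.141, -0.001, 0.227], 'force': [-0.689, -1.997, 4.697], 'width': 7.853}
```

Emit:
play_rows --pt "0 0 0 0 0.7" --pt "0 0 0 0 0.4" --pt "0 0 0 0 0.4" --pt "0 0 0 0 0.4" --pt "0 0 -3 0 0.4" --pt "0 0 -7 0 0.4" --pt "0 0 -11 0 0.2" --pt "0 0 -13 0 0"

```text
clock: 33.7
eef_pos: [610.0, 209.0, 287.5]
tool_rot: [-3.141, -0.006, 0.228]
force: [0.2, 0.2, -0.2]
width: 78.1
```

Emit:
play_rows --pt "-5 5 0 0 0" --pt "-10 10 0 0 0" --pt "-15 15 0 0 0" --pt "-15 20 0 0 0" --pt "-15 25 0 0 0" --pt "-15 30 0 0 0" --pt "-15 35 0 0 0" --pt "-15 38 0 0 0"

```text
clock: 34.5
eef_pos: [542.4, -167.6, 283.9]
tool_rot: [3.142, -0.001, 0.228]
force: [1.3, 1.1, 0.8]
width: 85.4
```

Run:
```python
from h import *
st()
t=look('top');s=look('side')
x1=cv2.resize(t['img'][135:260,225:455],(800,435),interpolation=cv2.INTER_CUBIC)
x2=cv2.resize(s['img'][160:260,230:330],(164,164),interpolation=cv2.INTER_CUBIC)
x3=cv2.resize(s['img'][140:260,220:440],(301,164),interpolation=cv2.INTER_AREA)
b=np.zeros((164,800,3),np.uint8); b[:,:164]=x2; b[:,170:471]=x3
cv2.imwrite('pics/q.png',np.vstack([x1,b])[:,:,::-1])
```

```text
{'clock': 34.5, 'qpos': [0.202, 0.464, 0.072, 1.702, -0.039, 0.976, -1.054], 'eef_pos': [542.442, -167.645, 283.919], 'tool_rot': [3.142, -0.001, 0.228], 'force': [1.273, 1.091, 0.849], 'width': 85.403}
```

View pics/q.png

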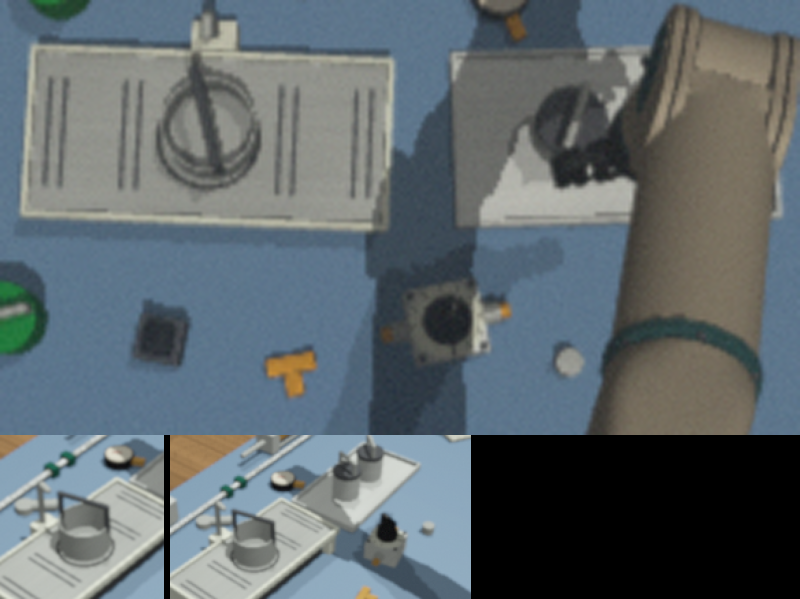

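The pot stands upright on the ring, both cans are upright in the tray, and the bystanders are in place. I check the pot's centring with a numeric fit (my 16 views are used up).

Run:
```python
from h import *
th=np.linspace(0,2*np.pi,180,endpoint=False)
def circ(d,g,x,y,r,z):
    P=np.c_[x+r*np.cos(th),y+r*np.sin(th),np.full(180,float(z))]
    q=d['K']@((d['R']@P.T)+d['t'][:,None]); q=(q[:2]/q[2]).astype(np.float32)
    return cv2.remap(g,q[:1],q[1:],cv2.INTER_LINEAR).ravel()
for n in('top','side'):
    d=look(n); g0=cv2.cvtColor(d['img'],cv2.COLOR_RGB2GRAY).astype(np.float32)
    g=g0-cv2.GaussianBlur(g0,(0,0),5); gm=np.hypot(cv2.Sobel(g0,5,1,0),cv2.Sobel(g0,5,0,1)).astype(np.float32)
    gr=[(x,y) for x in np.arange(590,622,1.) for y in np.arange(194,224,1.)]
    print(n,'ring',min((np.clip(circ(d,g,x,y,51,60),-40,10).mean(),x,y) for x,y in gr),
      'rim',[max((np.clip(circ(d,gm,x,y,r,118),0,120).mean(),x,y) for x,y in gr) for r in(45,46)],
      'rim dark',[min((np.clip(circ(d,g,x,y,r,118),-30,30).mean(),x,y) for x,y in gr) for r in(44,46)],
      'rim bright',[max((np.clip(circ(d,g,x,y,r,118),-30,30).mean(),x,y) for x,y in gr) for r in(44,45)])
```

```text
top ring (np.float32(-25.957184), np.float64(609.0), np.float64(211.0)) rim [(np.float32(105.60256), np.float64(595.0), np.float64(202.0)), (np.float32(108.43837), np.float64(595.0), np.float64(202.0))] rim dark [(np.float32(-21.644518), np.float64(605.0), np.float64(203.0)), (np.float32(-23.101845), np.float64(597.0), np.float64(207.0))] rim bright [(np.float32(5.234144), np.float64(590.0), np.float64(223.0)), (np.float32(5.006273), np.float64(590.0), np.float64(223.0))]
side ring (np.float32(-17.790424), np.float64(621.0), np.float64(197.0)) rim [(np.float32(113.679886), np.float64(603.0), np.float64(203.0)), (np.float32(114.28868), np.float64(604.0), np.float64(205.0))] rim dark [(np.float32(-14.656138), np.float64(599.0), np.float64(214.0)), (np.float32(-12.306707), np.float64(602.0), np.float64(214.0))] rim bright [(np.float32(7.0385118), np.float64(602.0), np.float64(194.0)), (np.float32(7.559896), np.float64(602.0), np.float64(194.0))]
```

Run:
```python
from h import *
t=look('top'); s=look('side')
P,Q=cr(t,(196,58),800/230,(225,135),165),cr(t,(218,171),800/230,(225,135),165); print('bar',(P+Q)/2,np.linalg.norm(P-Q),ang(P,Q))
# dark bar segmentation, subpixel: darkest-pixels ends
g=cv2.cvtColor(t['img'],cv2.COLOR_RGB2GRAY)
np.set_printoptions(linewidth=250)
print(g[146:192:1,276:300])
# side: column profile down through near pot wall & ring
gs=cv2.cvtColor(s['img'],cv2.COLOR_RGB2GRAY)
for c in (606,):
  for cx,cy in ((605.5,208.5),):
    for a in range(0,360,45):
        print(a,[int(gs[tuple(proj(s,(cx+r*np.cos(np.radians(a)),cy+r*np.sin(np.radians(a)),60)).round().astype(int)[::-1])]) for r in range(38,62,2)])
```

```text
bar [611.61758399 203.71178226 165.        ] 108.75824880764586 -169.12892901525885
[[113 109 108 ... 113 112 114]
 [ 85  84  81 ... 112 110 109]
 [ 87  79  73 ...  81  84  85]
 ...
 [140 138 141 ... 148 145 143]
 [145 145 145 ... 144 145 145]
 [145 144 146 ... 148 147 145]]
0 [97, 97, 100, 100, 94, 94, 98, 98, 94, 94, 98, 98]
45 [91, 90, 90, 85, 77, 77, 87, 118, 118, 141, 163, 181]
90 [100, 136, 136, 145, 145, 131, 130, 146, 146, 184, 184, 191]
135 [128, 152, 153, 154, 154, 130, 130, 143, 143, 170, 170, 170]
180 [126, 134, 148, 149, 145, 145, 134, 129, 153, 153, 183, 183]
225 [120, 120, 124, 124, 128, 123, 133, 133, 165, 182, 182, 185]
270 [151, 151, 139, 149, 149, 139, 137, 132, 132, 113, 113, 113]
315 [174, 169, 169, 166, 166, 166, 154, 154, 130, 130, 113, 113]
```

Run:
```python
from h import *
t=look('top')
g=cv2.cvtColor(t['img'],cv2.COLOR_RGB2GRAY)
np.set_printoptions(linewidth=250,threshold=10**6)
print(g[148:192,268:303])
```

```text
[[106  94  90  88  94  93  92  85  84  77  71  88 156 161 159 168 171 182 179 181 179 180 180 175 153 104  87  84  87  87  88  88  86  87  86]
 [170 166 168 167 165 166 168 150 145 143 126 128 141 136 139 150 154 154 153 145 146 154 154 157 143 120  95  91  93  94  91  94  86  87  85]
 [162 169 172 172 171 171 170 165 176 175 155 148 114 102 122 165 171 176 176 172 172 177 180 178 176 170 165 168 167 166 166 161 147 144 148]
 [153 148 138 138 135 134 137 139 143 143 132 123  91  81  98 138 141 145 145 143 141 159 161 163 166 160 160 169 174 168 170 170 161 172 174]
 [145 142 141 137 140 136 137 141 141 136 123 119  84  76  94 131 139 139 141 141 142 153 159 156 155 147 144 138 137 138 141 136 136 142 140]
 [145 144 142 144 146 142 145 146 144 144 126 117  80  71  90 113 138 141 146 142 145 149 151 150 149 143 146 140 140 138 139 137 138 138 140]
 [145 141 147 146 147 147 142 147 147 143 124  96  75  65  85  92 105 114 135 141 140 144 144 148 145 148 144 143 147 143 146 148 147 145 149]
 [147 148 147 144 148 147 147 146 145 144 127  87  71  68  75  87  94  94 109 109 112 138 140 139 1
[... 4492 characters left out ...]
44 146 140 137 124 114  98  83  88  91 104 121 118 121 118 118 116  95  97  96  96  98 126 141 145 147 145 144 146 144 145 144]
 [145 143 148 145 145 143 143 141 128 123 113 100  78  80  83  86  85  85  84  89  80  93  98 126 132 144 145 147 146 144 146 145 143 146 143]
 [144 144 146 145 144 145 144 142 137 137 134 120 109 107  96  92  94  98 106 121 126 131 133 144 142 142 145 143 147 146 145 142 143 143 144]
 [148 144 145 146 145 146 148 146 149 145 142 127 122 119 120 119 124 132 137 143 146 145 146 147 145 145 142 146 144 145 147 142 144 146 146]
 [147 146 145 145 146 146 144 148 145 146 147 140 130 127 127 138 140 146 145 144 145 150 147 148 149 148 148 147 148 147 147 146 144 147 145]]
```

The pixel check shows the plate visible between pot foot and ring evenly left and right (within about 1–2 mm), and the pot about 3 mm toward +x at most. It sits inside the ring, so I hand in.

```bash
python3 -c "
from h import *
st(); print(order.finish_job())"
```

```text
{'clock': 34.85, 'qpos': [0.197, 0.464, 0.07, 1.704, -0.039, 0.976, -1.058], 'eef_pos': [542.552, -163.886, 283.5], 'tool_rot': [-3.14, -0.0, 0.23], 'force': [-0.011, 0.337, 0.446], 'width': 85.73}
the job is handed in; nothing more can be done
None
```

I did all three parts in the order asked and handed the job in at 34.9 s of the 208 s allowed; no verdict was reported.

- **Cans:** two were present. I lifted both off the drip stand by their handles and set them about 100 mm apart in the tray. The last picture shows both upright.
- **Valve:** I turned the knob clockwise to its stop, where the moment rose to 0.58 N m against about 0.05 for a click. I then turned it back about 150° (five clicks) and released it. Afterwards the pointer stood where it had started, which I had also read as five clicks open.
- **Pot:** it stands upright on the ring mark. From the gaps visible between its foot and the ring, it is centred to about 1–2 mm in y and at most about 3 mm towards +x.

**Checks that failed or disagreed:**
- The automatic fit of the pot's rim gave inconsistent positions, so the centring figure is read from pixel values by hand.
- My top-view estimate of the pot's handle put it about 4 mm off in y from where the gripper had set it. I trusted the gripper's position.
- The top and side cameras differed by 2–4 mm. I averaged them and corrected by feel on gripping.
- The pointer was not legible in the last picture because of shadow. The five-click reading rests on the earlier picture and the turn angle.

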